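# Wedge the weighing slab tight

### The job

The weighing slab gives under its front edge. Pick up the orange wedge and push it, thin end first and along the red tape line, under the slab's front edge until it jams tight: stop at about 12 newtons of push, do not drive it harder. Leave the wedge there, flat on the bench and square to the edge, do not touch the slab with the gripper, and leave the other things where they are.

Things in the scene. Friction and masses are not known exactly. Their poses are not given: they have to be found in the camera images.
- stand: fixed weighing stand: stone slab 262 mm wide (y), 160 mm deep (x), top 38 to 46 mm above the bench, between grey side cheeks (outer faces y = +-146 mm, x = 35 to 165 mm, 40 mm high); on it a white balance (from x = 57 mm back, up to 94 mm high). Origin on the bench straight below the middle of the slab's front edge; x runs level under the slab, square to that edge; z up
- front_edge (a point): point 20 mm above the stand's origin, fixed to the stand. The slab's front edge is a round steel bar, radius 6 mm; its underside is 8 to 16 mm above the bench, different each time and not shown by any pose. The space under it is open for 110 mm behind the edge. The slab sits on stiff rubber: lifted at the edge it yields about 0.05 mm per newton and springs back
- tape: red tape line flat on the bench, 100 mm long, 12 mm wide, no obstacle. Origin at its middle; x runs along it, square to the slab's front edge and towards it; it ends 15 mm before the edge. The wedge goes in with its middle over the continuation of this line
- wedge: orange hard plastic wedge, 140 mm long, 28 mm wide, 70 to 120 g. Origin at the middle of its underside; x points to the thin end, z up. From the thin end (x = +70 mm, 3 mm thick) a plane ramp rises to 20 mm at x = -30 mm; behind it is a block, the heel. Ramp and sole are smooth (friction about 0.35): it stays where it is jammed
- wedge_tip (a point): middle of the wedge's thin end, on its underside. Once the ramp meets the edge, the push needed rises by about 4 N per mm of travel; the slab then presses on the wedge with roughly 0.4 to 1 times that push
- wedge_heel (a point): centre of the wedge's heel block (x = -30 to -70 mm of the wedge, 28 mm wide, 30 mm high, flat sides and back, to grip or push), 15 mm above its underside
- beaker: clear glass beaker, 64 mm across, 82 mm tall; to be left alone. Origin at the centre of its underside
- weights_box: closed wooden box, 77x124x44 mm; to be left alone. Origin at the centre of its underside
- mortar: white porcelain mortar, 67 mm across, 42 mm tall; to be left alone. Origin at the centre of its underside
- timer: flat white bench timer, 72x62x20 mm; to be left alone. Origin at the centre of its underside
- pestle: white porcelain pestle lying down, 108 mm long, 25 mm thick; to be left alone. Origin at the centre of its underside
Not all that is in view belongs to the job. What is meant by the wedge is not black, and is the larger of those in its own colour.

How it is judged:
On the way, in this order (a step that is already met when the one before it is completed fails the run):
1. the wedge's thin end is under the slab's front edge (15 mm or more), on the line of the tape (y of wedge in the frame of tape between -0.015 and 0.015 m and angle between the x axis of wedge and the x axis of stand, either way round below 0.17 rad and x of wedge_tip in the frame of stand above 0.015 m), for 0.1 s.
2. the wedge is jammed: the slab presses on it with 3 N or more (y of wedge in the frame of tape between -0.015 and 0.015 m and angle between the x axis of wedge and the x axis of stand, either way round below 0.17 rad and contact force between wedge and stand above 3 N), for 0.3 s.
At the end, for the whole second after the job is handed in: the wedge is at rest, flat on the bench (within 3 degrees), thin end at least 25 mm under the slab's front edge, within 15 mm of the tape's line and within 10 degrees of square to the edge, and jammed so that the slab presses on it with 3 to 14 N (all of step 2 and contact force between wedge and stand below 14 N and x of wedge_tip in the frame of stand above 0.025 m and angle between wedge's own z axis and vertical below 0.05 rad and height (world z) of wedge below 0.003 m and linear speed of wedge below 0.01 m/s); the robot touches nothing.
It fails at once if the wedge is driven so hard that the slab presses on it with more than 15 N (contact force between wedge and stand above 15 N).
It fails at once if the robot touches the weighing stand with more than 3 N (contact force between any of the fingers, the arm and stand above 3 N).
It fails at once if a bystander is moved more than 20 mm (distance of any of beaker, weights_box, mortar, timer, pestle from where it was at the start of the episode above 0.02 m).
It also fails if it takes over 61 s, if anything falls off the work surface, if the arm or the gripper's body presses on something with over 40 N, if the wrist force passes 120 N, or if a joint passes its speed limit or range.

### The arm

A 6-joint arm with a two-finger parallel gripper is mounted at the origin on a cart in front of the work surface, level with it; the furniture and walls round the work are solid. World frame = base frame: x ahead of the robot, y to its left, z up, the work surface at z = 0. Lengths are in m, angles in rad, forces in N, time in s.
With the tool pointing down it reaches from about 0.275 to 0.75 m from the base axis. Payload 10.2 kg.
Tool frame: the origin (TCP) lies midway between the tips of the shut fingers; the grasp point (between the pads) lies 19 mm behind it (env.hold_point_z is the distance from the TCP to the grasp point, in m); z points along the fingers, y is the line along which they close (so a half turn about z gives the same grasp; the last joint's range is limited). The gripper opens to 85 mm and grips with 20 to 120 N. Pads are 22 mm wide; open, the fingers measure 114 mm over their backs; the gripper's body (76 mm by 85 mm) begins 54 mm behind the grasp point. The pads swing forward as they close: fully open they stand 13 mm farther back than shut.
Start: joints at [0.902, 0.313, 1.498, -0, 1.331, -0.223], TCP at [0.226, 0.474, 0.231] pointing down, gripper open.
Joint ranges: [-2.94, 2.94], [-0.97, 2.17], [0.19, 2.56], [-1.23, 4.37], [0.02, 3.11], [-2.88, 2.88]. Speed limits (rad/s): [2.39, 2.39, 3.01, 3.14, 3.14, 3.14].

### API

Orientations are given as a unit quaternion [x, y, z, w].
In Python, from bench import env, kinematics, monitor, eyes, job gives the robot as it stands. The module is installed in compiled form; this text tells all that it offers. Calls block until the motion is done:
- env.reach(position, orientation): joint-space move of the TCP to a pose.
- env.movel(position, velocity=0.15, frame=None, guard=None): straight line of the TCP; frame=None keeps the orientation; velocity is the mean speed in m/s. With guard (N) it stops when the force on the tool has changed by that much, and returns True; else False.
- env.set_joints(angles): joint-space move.
- env.release() and env.close_gripper(effort=None): open the fingers fully, or close them until they stop; effort is the grip in N (None keeps the last).
- env.hold(seconds).
- kinematics.ik(position, orientation): joint angles nearest the present ones, or None.
- monitor.sense(): the state.
- eyes.grab_frame(name): name is "side" or "top"; returns a dict with "frame" (480x640x3 uint8, red, green, blue), "mtx" (3x3 intrinsics, pixels), "view" (4x4, takes a point from world to camera coordinates). Camera axes: x right, y down, z forward; pixel columns grow to the right and rows downward; lengths in m; the calibration is good to about 2 mm. A picture is of the moment at which its call begins. There is no depth.
A pose or a line that the arm cannot do raises env.MotionError and nothing moves.
- job.hand_in(): hands the job in; it is judged then, once.
The state is a dict: "clock": time; "joints": joint angles; "qvel": joint speeds; "joint_efforts": joint torques, N m; "position": TCP position; "ee_rot": TCP orientation; "contact_force": force on the tool from outside, world axes, zero at the start; "ft_torque": the same for the moment, N m; "finger_gap": opening from 0.0 (shut) to 1.0 (fully open); "gripper_force": force on a finger pad.
Only numpy, scipy, OpenCV 4.12 (cv2) and the standard library are available. Lean on these libraries where they do the work, as an engineer would, in place of code of your own. Each camera call takes 0.05 s, during which the arm holds its last target. There are 200 camera calls.

## Working session

There is one attempt and no reset: what is moved stays moved. The work goes in short steps, each a Python script; the robot and the scene stay as the last script left them, time stands still between calls to the robot, and variables do not carry over. Pictures are saved under pics/ and viewed, at most 10 in all, crops included, and the job is handed in when it is done.

```bash
mkdir -p pics; python3 - <<'E'
from bench import env, monitor, eyes
import cv2, numpy as np, pickle
d={n:eyes.grab_frame(n) for n in("top","side")}
pickle.dump(d,open('f.pkl','wb'))
for n in d:
    cv2.imwrite(f'pics/{n}0.png',d[n]['frame'][:,:,::-1]); print(n,d[n]['mtx'].tolist(),np.round(d[n]['view'],3).tolist())
s=monitor.sense(); print(s['clock'],s['ee_rot'],s['contact_force'],env.hold_point_z)
E
```

```text
top [[442.50457003825795, 0.0, 319.3631255822484], [0.0, 442.50457003825795, 231.39708279815565], [0.0, 0.0, 1.0]] [[-0.01, -1.0, 0.002, 0.073], [-0.994, 0.01, -0.108, 0.536], [0.108, -0.003, -0.994, 1.065], [0.0, 0.0, 0.0, 1.0]]
side [[447.858495527232, 0.0, 320.9882215621651], [0.0, 447.858495527232, 239.40432746986187], [0.0, 0.0, 1.0]] [[0.918, -0.397, 0.005, -0.451], [-0.252, -0.592, -0.765, 0.206], [0.307, 0.701, -0.644, 0.776], [0.0, 0.0, 0.0, 1.0]]
0.1 [ 2.21070067e-01  9.75257743e-01 -5.42879951e-04 -2.56242592e-04] [0.15652329 0.32984915 0.43169547] 0.0187
```

View pics/top0.png

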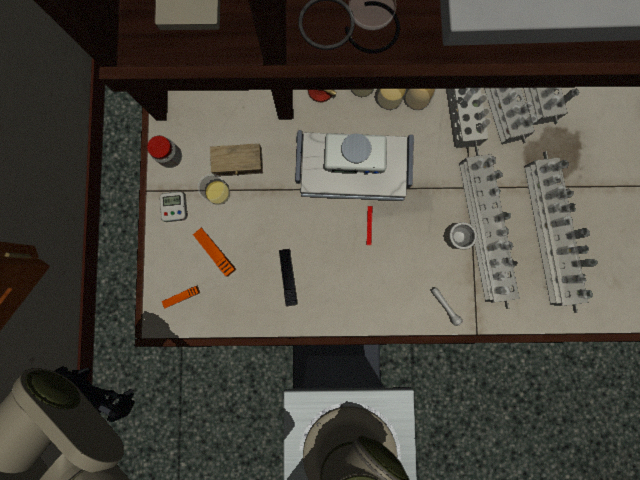

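View pics/side0.png

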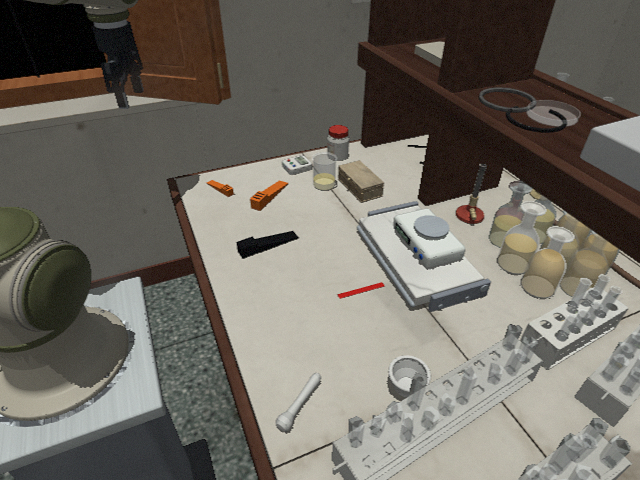

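Top view: the candidates are the large orange wedge at (215,252), a small orange one at (181,297) and a black one at (288,277). The large orange one fits, being the larger of the two orange ones and not black. Its striped heel seems to be at (228,268) and its thin end at (200,232). The tape is at (369,225), and the stand's front edge at row ~196.

```bash
cat > h.py <<'E'
import cv2, numpy as np
def ray(f,uv,z):
    R,t=f['view'][:3,:3],f['view'][:3,3]; c=-R.T@t
    d=R.T@np.linalg.solve(f['mtx'],[uv[0],uv[1],1]); return c+d*(z-c[2])/d[2]
def proj(f,p):
    q=f['mtx']@(f['view'][:3,:3]@np.array(p)+f['view'][:3,3]); return q[:2]/q[2]
def blobs(f,lo,hi,amin=30):
    hsv=cv2.cvtColor(f['frame'],cv2.COLOR_RGB2HSV); m=cv2.inRange(hsv,lo,hi)
    cs,_=cv2.findContours(m,cv2.RETR_EXTERNAL,cv2.CHAIN_APPROX_NONE)
    return m,sorted([c for c in cs if cv2.contourArea(c)>amin],key=cv2.contourArea,reverse=True)
E
python3 - <<'E'
import pickle; from h import *
d=pickle.load(open('f.pkl','rb'))
for n in d:
    f=d[n]
    for nm,lo,hi in(("red",(0,200,100),(4,255,255)),("orange",(6,180,90),(16,255,255))):
        m,cs=blobs(f,lo,hi)
        for c in cs[:5]:
            b=cv2.boxPoints(cv2.minAreaRect(c)); print(n,nm,cv2.contourArea(c),b.round(1).tolist())
            if nm=="red" or n=="top": print('   z0',[ray(f,p,0)[:2].round(4).tolist() for p in b])
f=d['top']
# front slab edge & corners
a=f['frame'][110:290,150:420]; 
for n,(x,y,w,h) in {'top':(155,215,100,100),'side':(195,160,120,70)}.items():
    pass
A=cv2.resize(d['top']['frame'][215:315,155:255],(400,400),interpolation=cv2.INTER_CUBIC)
B=cv2.resize(d['side']['frame'][160:260,200:300],(400,400),interpolation=cv2.INTER_CUBIC)
cv2.imwrite('pics/crop1.png',np.hstack([A,B])[:,:,::-1])
C=cv2.resize(d['top']['frame'][120:250,285:425],(560,520),interpolation=cv2.INTER_CUBIC)
cv2.imwrite('pics/crop2.png',C[:,:,::-1])
E
```

```text
top red 327.5 [[143.5, 146.5], [158.5, 131.5], [173.0, 146.0], [158.0, 161.0]]
   z0 [[0.7658, 0.5208], [0.8055, 0.4831], [0.7664, 0.4444], [0.7269, 0.4821]]
top red 92.0 [[366.3999938964844, 243.0], [367.79998779296875, 205.89999389648438], [371.3999938964844, 206.10000610351562], [370.0, 243.10000610351562]]
   z0 [[0.5092, -0.0514], [0.6042, -0.0571], [0.6037, -0.0662], [0.5088, -0.0604]]
top orange 543.0 [[192.5, 233.89999389648438], [201.60000610351562, 226.8000030517578], [234.1999969482422, 268.70001220703125], [225.10000610351562, 275.79998779296875]]
   z0 [[0.5369, 0.3893], [0.5548, 0.3665], [0.4477, 0.2825], [0.4302, 0.3053]]
top orange 238.5 [[161.10000610351562, 300.70001220703125], [195.0, 285.70001220703125], [198.10000610351562, 292.6000061035156], [164.1999969482422, 307.70001220703125]]
   z0 [[0.37, 0.464], [0.4064, 0.3803], [0.389, 0.3723], [0.3528, 0.4558]]
side red 120.0 [[338.0, 294.0], [382.20001220703125, 282.0], [383.1000061035156, 285.5], [339.0, 297.6000061035156]]
   z0 [[0.5065, -0.0514], [0.6044, -0.0566], [0.6013, -0.0663], [0.5042, -0.0608]]
side orange 283.5 [[246.89999389648438, 201.39999389648438], [277.70001220703125, 172.89999389648438], [287.1000061035156, 183.10000610351562], [256.20001220703125, 211.60000610351562]]
side orange 110.0 [[206.6999969482422, 183.5], [211.1999969482422, 175.6999969482422], [231.39999389648438, 187.1999969482422], [226.89999389648438, 195.10000610351562]]
```

View pics/crop1.png

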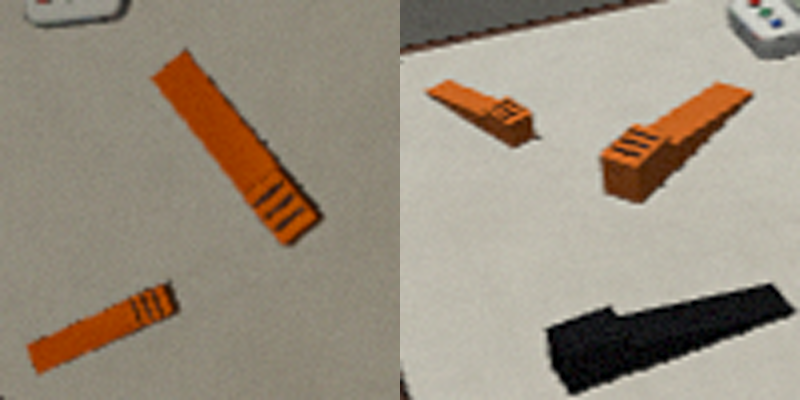

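View pics/crop2.png

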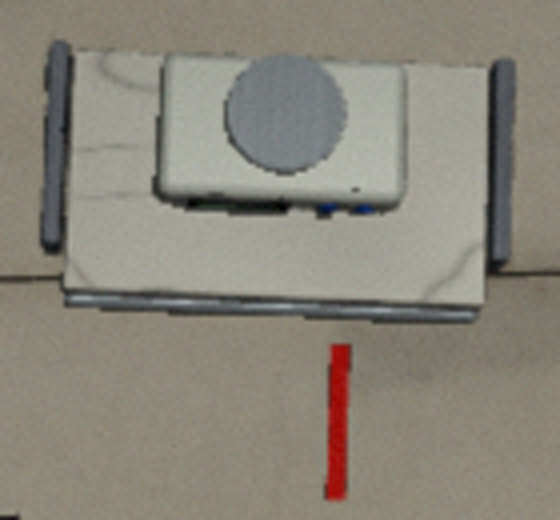

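Left half of the crop (top view): the large orange wedge's striped heel is at (228,268) and its thin tip at (197,230). The right half (side view) confirms the raised heel and that it is the larger of the two orange wedges. Second crop: the tape is square to the bar, and the front bar runs from (301,195) to (404,199). Next I grasp the heel.

```bash
cat >> h.py <<'E'
def quat(psi): return np.array([np.cos(psi/2),np.sin(psi/2),0,0])
def wedge(f):
    m,cs=blobs(f,(6,180,90),(16,255,255)); b=cv2.boxPoints(cv2.minAreaRect(cs[0]))
    return b
YAW_T=np.radians(-3.2); ED=np.array([np.cos(YAW_T),np.sin(YAW_T)])
TAPE=np.array([0.5555,-0.0588]); EDGE=TAPE+0.065*ED
E
python3 - <<'E'
import pickle; from h import *
from bench import env,monitor,kinematics
f=pickle.load(open('f.pkl','rb'))['top']; b=wedge(f)
b=b[np.argsort(b[:,1])]
tip=np.mean([ray(f,p,.003) for p in b[:2]],0)[:2]; back=np.mean([ray(f,p,.03) for p in b[2:]],0)[:2]
u=tip-back; L=np.linalg.norm(u); u/=L; yaw=np.arctan2(u[1],u[0]); print(tip,back,L,np.degrees(yaw))
g=back+.015*u
for k in (0,np.pi):
    q=[kinematics.ik([*g,.12],quat(yaw+k)),kinematics.ik([*(EDGE-.145*ED),.1],quat(YAW_T+k))]
    print(k,[None if x is None else np.round(x,2) for x in q])
q0=quat(yaw+np.pi)
env.reach([*g,.12],q0)
print(env.movel([*g,.007],velocity=.08,guard=10),monitor.sense()['position'])
env.close_gripper(50); s=monitor.sense(); print(s['finger_gap'],s['gripper_force'],s['contact_force'],s['position'])
env.movel([*g,.08],velocity=.1); s=monitor.sense(); print(s['finger_gap'],s['contact_force'],s['clock'])
E
```

```text
[0.54550418 0.37708693] [0.43838599 0.28792875] 0.13936817377503838 39.77178467465291
0 [array([ 0.37,  0.46,  1.6 , -0.  ,  1.09,  1.24]), array([-0.36,  0.37,  1.8 , -0.  ,  0.97,  1.27])]
3.141592653589793 [array([ 0.37,  0.46,  1.6 , -0.  ,  1.09, -1.9 ]), array([-0.36,  0.37,  1.8 , -0.  ,  0.97, -1.87])]
False [0.45015817 0.29765486 0.00742453]
0.31411400025392716 50.48997938632965 [-0.45705637 -0.72545662  3.53538068] [0.45010291 0.29758171 0.00727929]
0.3151957852845007 [ 0.09851716 -0.29345357 -1.76096403] 4.6
```

```bash
python3 - <<'E'
from h import *
from bench import env,monitor,eyes
g=EDGE-.145*ED; q=quat(YAW_T+np.pi)
env.reach([*g,.08],q)
env.hold(.3)
print(env.movel([*g,.006],velocity=.03,guard=4)); s=monitor.sense(); print(s['position'],s['contact_force'])
env.release(); env.hold(.3)
env.close_gripper(50); env.hold(.3)
s=monitor.sense(); print(s['position'],s['contact_force'],s['finger_gap'],s['clock'])
for n in('top','side'):
    f=eyes.grab_frame(n); cv2.imwrite(f'pics/{n}1.png',f['frame'][:,:,::-1])
    m,cs=blobs(f,(6,180,90),(16,255,255)); 
    for c in cs[:3]: print(n,cv2.contourArea(c),cv2.boxPoints(cv2.minAreaRect(c)).round(1).tolist())
    if n=='top': A=f['frame'][170:310,300:440]
    else: B=f['frame'][210:350,250:390]
cv2.imwrite('pics/crop3.png',cv2.resize(np.hstack([A,B]),(800,400),interpolation=cv2.INTER_CUBIC)[:,:,::-1])
E
```

```text
True
[ 0.47562266 -0.05434241  0.00724236] [0.02751831 0.09363699 4.67287981]
[ 0.47520941 -0.05419609  0.00683187] [-1.18022371 -0.04278915  5.57886438] 0.31432126392297843 10.2417
top 234.0 [[161.10000610351562, 300.70001220703125], [195.0, 285.70001220703125], [198.10000610351562, 292.6000061035156], [164.1999969482422, 307.70001220703125]]
top 117.0 [[364.0, 208.0], [374.0, 208.0], [374.0, 223.0], [364.0, 223.0]]
side 492.0 [[330.29998779296875, 288.1000061035156], [379.6000061035156, 274.0], [383.6000061035156, 288.0], [334.29998779296875, 302.1000061035156]]
side 143.5 [[206.8000030517578, 183.39999389648438], [211.1999969482422, 175.6999969482422], [233.89999389648438, 188.6999969482422], [229.5, 196.39999389648438]]
```

View pics/crop3.png

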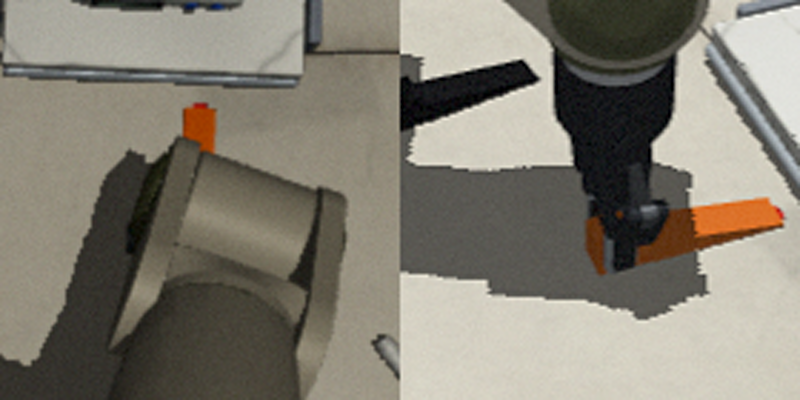

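The wedge lies over the tape, square, with its tip at about (370,208), just short of the tape's far end. The tool shows 5.6 N upward, so I regrip slightly higher, then push slowly under guard.

```bash
python3 - <<'E'
from h import *
from bench import env,monitor
def st(t=''):
    s=monitor.sense(); p=s['position']; print(t,round(s['clock'],2),p.round(4),'along',round(float((p[:2]-EDGE)@ED)*1e3+125,1),s['contact_force'].round(2)); return s
env.release(); env.hold(.2)
p=EDGE-.145*ED
env.movel([*p,.011],velocity=.03); env.hold(.2); st('open')
env.close_gripper(40); env.hold(.3); st('closed')
# tip depth ~ along (mm)
def go(d,v,g=None):
    q=EDGE+(d/1e3-.125)*ED; r=env.movel([*q,.011],velocity=v,guard=g); st(f'{d} {r}'); return r
go(22,.03,8)
env.hold(.2); st()
if go(32,.02,6)==False: 
    for d in range(36,80,4):
        if go(d,.012,5): break
env.hold(.2); st('end')
E
```

```text
open 11.64 [ 0.4756 -0.0543  0.011 ] along -20.1 [ 0.11 -0.66  0.25]
closed 12.51 [ 0.4757 -0.0544  0.0111] along -19.9 [-0.65  0.71  4.41]
22 True 12.79 [ 0.4757 -0.0544  0.0111] along -19.9 [-0.18 -0.81  4.22]
 12.99 [ 0.4757 -0.0543  0.0111] along -19.9 [ 0.81 -0.63  4.65]
32 True 13.38 [ 0.4757 -0.0543  0.0112] along -19.9 [-0.83  0.08  3.82]
end 13.57 [ 0.4757 -0.0543  0.0112] along -19.9 [-1.14  0.27  3.44]
```

```bash
cat >> h.py <<'E'
from bench import env,monitor
def st(t=''):
    s=monitor.sense(); p=s['position']; print(t,round(s['clock'],2),p[2].round(4),'along',round(float((p[:2]-EDGE)@ED)*1e3+125,2),'push',round(float(-s['contact_force'][:2]@ED),2),s['contact_force'].round(2)); return s
def go(d,v,g=None,z=.011):
    q=EDGE+(d/1e3-.125)*ED; r=env.movel([*q,z],velocity=v,guard=g); st(f'{d} {r}'); return r
E
python3 - <<'E'
from h import *
go(-20,.01,None,.0115); 
for d in (-18,-14,-8): go(d,.02,None,.0115)
go(5,.03,12,.0115); env.hold(.2); st()
E
```

```text
-20 False 13.82 0.0113 along -20.12 push -0.48 [0.48 0.07 0.07]
-18 False 14.07 0.0114 along -17.94 push -0.09 [ 0.06 -0.58 -0.37]
-14 False 14.43 0.0115 along -13.88 push 0.5 [-0.53 -0.51 -0.6 ]
-8 False 14.88 0.0115 along -7.9 push 0.56 [-0.52  0.79 -0.56]
5 False 15.46 0.0114 along 5.06 push 0.21 [-0.22 -0.32 -0.47]
 15.66 0.0115 along 4.91 push -1.07 [ 1.04 -0.52 -0.53]
```

```bash
python3 - <<'E'
from h import *
go(24,.03,10,.0115); env.hold(.2)
for d in range(28,79,5):
    if go(d,.015,5,.0115): break
env.hold(.3); st('end')
E
```

```text
24 False 16.44 0.0115 along 23.99 push 0.1 [-0.12 -0.26 -0.71]
28 False 17.06 0.0115 along 28.12 push -0.8 [ 0.83  0.59 -0.6 ]
33 False 17.54 0.0115 along 33.08 push 0.56 [-0.52  0.88 -0.48]
38 False 18.02 0.0114 along 37.98 push 1.52 [-1.57 -0.78 -1.21]
43 True 18.28 0.0112 along 39.54 push -0.44 [0.47 0.49 2.54]
end 18.58 0.0112 along 39.55 push -4.65 [4.66 0.18 4.73]
```

The grip is muddying the force reading: the held wedge jams while the arm settles. I'll release it to sit flat and push on its back face with shut fingers.

```bash
python3 - <<'E'
from h import *
env.release(); env.hold(.2); st('rel')
go(39.5,.08,None,.07); go(0,.1,None,.07)
env.close_gripper(20); go(0,.06,8,.01); env.hold(.3); st('down')
go(5,.03,6,.01); 
r=False
for d in range(8,40,3):
    r=go(d,.01,4,.01)
    if r: break
env.hold(.3); st('end')
E
```

```text
rel 19.38 0.0105 along 38.34 push -0.26 [ 0.24 -0.43 -0.49]
39.5 False 20.27 0.0696 along 39.19 push 0.12 [-0.11  0.35 -0.16]
0 False 20.82 0.0701 along 0.45 push 0.14 [-0.17 -0.39 -0.15]
0 False 22.73 0.0103 along 0.25 push -0.29 [ 0.29  0.03 -0.78]
down 23.03 0.0102 along 0.06 push -0.18 [ 0.2   0.32 -0.1 ]
5 False 23.35 0.01 along 5.21 push -0.36 [ 0.34 -0.33 -1.25]
8 False 23.8 0.01 along 8.01 push 0.15 [-0.15  0.12  0.1 ]
11 False 24.25 0.01 along 11.01 push -0.05 [ 0.08  0.39 -0.72]
14 True 24.57 0.0096 along 13.11 push -0.65 [ 0.64 -0.26  0.49]
end 24.87 0.0094 along 12.87 push 0.54 [-0.53  0.08  0.08]
```

```bash
python3 - <<'E'
from h import *
for g in (6,8,10):
    go(11.5,.02,None,.01); env.hold(.2)
    go(22,.008,g,.01)
go(11,.02,None,.01); env.hold(.2); st()
from bench import eyes
f=eyes.grab_frame('side'); cv2.imwrite('pics/crop4.png',cv2.resize(f['frame'][180:340,280:480],(800,640)[:2] if 0 else (750,600),interpolation=cv2.INTER_CUBIC)[:,:,::-1])
E
```

```text
11.5 False 25.12 0.01 along 11.43 push 0.59 [-0.6  -0.18 -0.87]
22 True 25.87 0.0096 along 13.03 push -0.26 [0.27 0.26 0.64]
11.5 False 26.12 0.0099 along 11.37 push -0.57 [ 0.57  0.11 -0.23]
22 True 26.88 0.0097 along 13.04 push 0.41 [-0.42 -0.09  1.34]
11.5 False 27.13 0.01 along 11.44 push 0.07 [-0.09 -0.37 -0.3 ]
22 True 27.91 0.0096 along 12.96 push 0.4 [-0.42 -0.32  0.53]
11 False 28.16 0.01 along 10.91 push 0.37 [-0.37  0.04  1.  ]
 28.36 0.01 along 11.02 push 0.28 [-0.25  0.49  0.59]
```

View pics/crop4.png

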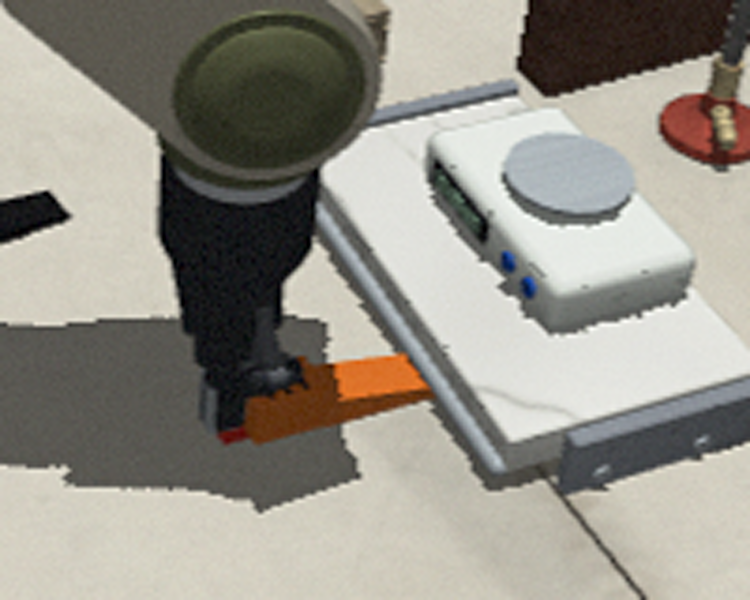

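The wedge is under the bar, flat and square, with the fingers just behind the heel. The guard seems to trip on the touch impact, so I'll advance in small unguarded steps and read the settled force.

```bash
cat >> h.py <<'E'
def push(d,z=.01):
    q=EDGE+(d/1e3-.125)*ED; env.movel([*q,z],velocity=.01); F=[]
    for _ in range(6):
        env.hold(.03); s=monitor.sense(); F.append(s['contact_force'])
    F=np.mean(F,0); p=s['position']; f=float(-F[:2]@ED)
    print(round(s['clock'],2),d,'along',round(float((p[:2]-EDGE)@ED)*1e3+125,2),'push',round(f,2),'Fz',round(F[2],1)); return f
E
python3 - <<'E'
from h import *
d=12.6
while d<16 and monitor.sense()['clock']<42:
    f=push(d)
    if f>9: break
    d+=.3
E
```

```text
28.92 12.6 along 12.57 push -0.11 Fz 0.2
29.37 12.9 along 12.89 push -0.21 Fz 0.1
29.82 13.200000000000001 along 13.1 push 0.75 Fz 0.6
30.27 13.500000000000002 along 13.18 push 4.4 Fz 2.6
30.72 13.800000000000002 along 13.21 push 6.71 Fz 4.3
31.17 14.100000000000003 along 13.19 push 8.65 Fz 5.4
31.62 14.400000000000004 along 13.21 push 9.89 Fz 6.7
```

```bash
python3 - <<'E'
from h import *
d=14.6
while d<18:
    f=push(d)
    if f>11.7: break
    d+=.2
E
```

```text
32.07 14.6 along 13.25 push 11.25 Fz 7.4
32.52 14.799999999999999 along 13.31 push 12.09 Fz 7.8
```

Push is 12 N, but the tool also presses down with 7.8 N, which adds sole friction. I'll ease that off by raising the target slightly while holding the push near 12 N.

```bash
python3 - <<'E'
from h import *
d,z=14.8,.01
for _ in range(5):
    z+=.0004; f=push(d,z)
    if f>12.3: break
E
```

```text
32.97 14.8 along 13.52 push 8.45 Fz 3.2
33.42 14.8 along 13.52 push 6.77 Fz -0.3
33.87 14.8 along 13.58 push 6.5 Fz -1.2
34.32 14.8 along 13.66 push 5.78 Fz -1.7
34.77 14.8 along 13.73 push 5.46 Fz -2.2
```

```bash
python3 - <<'E'
from h import *
d,z=14.8,.0112
for _ in range(14):
    f=push(d,z)
    if f>11.6: break
    d+=.2; z+=.00015
E
```

```text
35.22 14.8 along 13.63 push 6.15 Fz -1.5
35.67 15.0 along 13.58 push 6.96 Fz -1.0
36.12 15.2 along 13.63 push 7.58 Fz -1.2
36.57 15.399999999999999 along 13.65 push 8.66 Fz -1.0
37.02 15.599999999999998 along 13.69 push 9.15 Fz -0.9
37.47 15.799999999999997 along 13.68 push 9.63 Fz -1.0
37.92 15.999999999999996 along 13.75 push 9.92 Fz -1.0
38.37 16.199999999999996 along 13.83 push 10.58 Fz -0.7
38.82 16.399999999999995 along 13.85 push 11.13 Fz -0.9
39.27 16.599999999999994 along 13.94 push 11.87 Fz -1.0
```

```bash
python3 - <<'E'
from h import *
from bench import eyes
go(8,.03,None,.0115); go(-20,.1,None,.02); go(-40,.15,None,.15)
env.reach([.35,.15,.25],quat(YAW_T+np.pi)); st()
f=eyes.grab_frame('top'); b=wedge(f); print(b.round(1).tolist())
b=b[np.argsort(b[:,1])]; back=np.mean([ray(f,p,.03) for p in b[2:]],0)[:2]; print('back rel edge',(back-EDGE)@ED,'lat',(back-EDGE)@[-ED[1],ED[0]])
A=f['frame'][150:290,300:440]; g=eyes.grab_frame('side')['frame'][210:350,290:430]
cv2.imwrite('pics/crop5.png',cv2.resize(np.hstack([A,g]),(800,400),interpolation=cv2.INTER_CUBIC)[:,:,::-1])
E
```

```text
8 False 39.71 0.0118 along 8.48 push 0.41 [-0.42 -0.19 -0.15]
-20 False 40.15 0.0203 along -19.4 push -0.49 [ 0.45 -0.66  0.33]
-40 False 41.17 0.1493 along -40.28 push 0.7 [-0.71 -0.12 -0.56]
 42.16 0.2494 along -156.39 push -0.3 [ 0.31  0.21 -0.04]
[[364.0, 199.0], [375.0, 199.0], [375.0, 237.0], [364.0, 237.0]]
back rel edge -0.09909226776282826 lat 0.0008986135735905719
```

View pics/crop5.png

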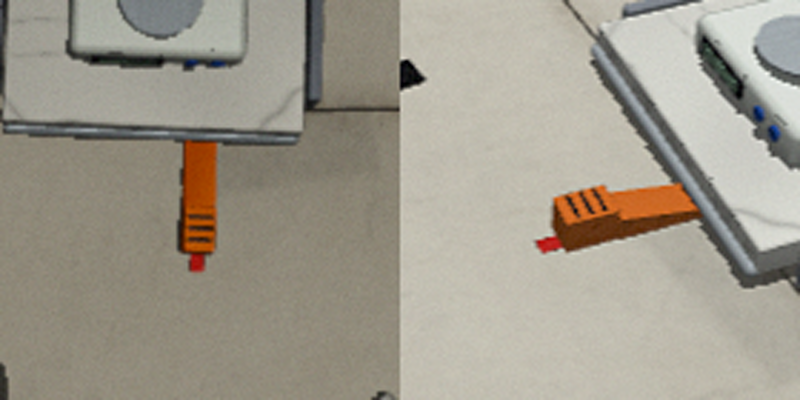

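The wedge sits flat and square on the tape's line. Its tip is about 41 mm under the edge, and the back of the heel is at (369,237). Handing in.

```bash
python3 -c "
from bench import job
print(job.hand_in())"
```

```text
the job is handed in; nothing more can be done
None
```

The orange wedge is jammed under the slab's front edge at about 12 N of push, flat, within about 1 mm of the tape's line and square by eye, tip about 41 mm in; the gripper is clear and the job is handed in, though I could not measure the slab's press on the wedge and no verdict came back.

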